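# Nip a gauge blade in a cam fixture and hold the cam at full lift

### The arm

A 6-joint arm with a two-finger parallel gripper is mounted at the origin on the work surface. World frame = base frame: x ahead of the robot, y to its left, z up, the work surface at z = 0. Lengths are in m, angles in degrees, forces in N, time in s.
With the tool pointing down it reaches from about 0.4 to 0.925 m from the base axis. Payload 12.5 kg.
Tool frame: the origin (TCP) lies on the centre line of the jaws, within the pads' length; the fingertips stand 25 mm ahead of it and the grasp point (between the pads) lies 6 mm ahead of it; z points along the fingers, y is the direction in which the jaws open and shut (so a half turn about z gives the same grasp; the last joint's range is limited). The gripper opens to 95 mm and grips with 3 to 60 N. Pads are 20 mm wide; open, the fingers measure 119 mm over their backs; the gripper's body (75 mm by 180 mm) begins 59 mm behind the grasp point.
Start: joints at [62.361, 28.126, 89.318, -0, 62.55, -6.05], TCP at [0.23, 0.581, 0.24] pointing down, gripper open.
Joint ranges: [-177.58, 177.58], [-47.91, 125.51], [2.72, 160], [-65.01, 245.01], [3.68, 167.84], [-153.87, 153.87]. Speed limits (degrees/s): [127.2, 127.2, 159.86, 180, 180, 180].

### API

Orientations are given as a 3x3 rotation matrix whose columns are the frame's x, y, z axes.
In Python, from station import sense, capture, camera_model, env gives the robot as it stands.
- The arm moves only by the tool play_rows, never from a script. Its arguments are lists of equal length, an entry for each row: "slide": the shift along the tool's x, y, z in cm, a list of three; "angular": the turn, a rotation vector about the tool's x, y, z in degrees, a list of three; "gripper": the gripper command: -1 is fully open, 1 is shut, values between are in proportion. A call has 1 to 8 rows; each row shifts and turns the commanded pose from where the row before left it, along the tool's axes as they then stand; what a row does not reach is not made up. A row lasts 1/8 s, in which the tool goes at most 62.5 mm and 10.7 degrees, less where a joint would pass 70% of its speed; a pose out of reach is approached as far as the arm can. A call with a gripper value outside its range is refused whole. The fingers move at their own pace and stop on an object; the grip force is fixed at half the most. Time passes only in rows, so rows that do not move let the fingers close. It gives the time, the measured TCP pose, the force and the opening at its end, in the units of the state.
- sense(): the state, without advancing time (a new reading comes with each control period).
- capture(name): name is "scene" or "top"; returns the picture (480x640x3 uint8, blue, green, red); there is no depth.
- camera_model(name): a dict with "K" (3x3 intrinsics, pixels), "R" (3x3) and "t" (3): a world point X has camera coordinates R X + t. Camera axes: x right, y down, z forward; pixel columns grow to the right and rows downward; lengths in m; the calibration is good to about 2 mm. A picture is of the moment at which its call begins. camera_model takes no time and is no camera call.
- env.job_done(): hands the job in, once; it reports no verdict.
The state is a dict: "t": time; "joint_positions": joint angles; "qd": joint speeds; "effort": joint torques, N m; "ee_pos": TCP position; "ee_rot": TCP orientation; "wrist_force": force on the tool from outside, world axes, zero at the start; "moment": the same for the moment, N m; "gripper_width": opening from 0.0 (shut) to 1.0 (fully open).
Only numpy, scipy, OpenCV 4.12 (cv2) and the standard library are available. Lean on these libraries where they do the work, as an engineer would, in place of code of your own. Each camera call takes 0.05 s, during which the arm holds its last target.

### The job

Take the orange-handled gauge from the wooden holder, push its blade down into the gap between the steel jaws of the cam fixture, about midway along them, until its shoulder sits flat on the jaws, and let go of it. Then swing the red cam lever by its black upright grip to the cam's highest lift, where the lever lines up with the yellow stripe and the sliding jaw nips the blade, and keep hold of the grip there: finish while holding it, because the lever springs back if released. Leave the blue gauge, the copper spool and the loose coil where they are.

Things in the scene. Friction and masses are not known exactly. Their poses are not given: they have to be found in the camera images.
- gauge: Gauge, orange handle: steel blade 4 mm thick (its y), 30 mm wide (x), 30 mm long, pointing down from a handle block 36 (x) by 22 (y) by 50 mm tall. Origin: centre of the handle's underside (the shoulder); z up. 90 g. Stands loose in one of the holder's slots, shoulder on the holder's top, x and y along the holder's x and y; a half turn about z makes no difference.
- gauge_tip (a point): Centre of the lower end of the orange gauge's blade, 30 mm below its shoulder.
- gauge_spare: The same gauge with a blue handle, standing in the other slot. Bystander, leave it alone.
- holder: Fixed wooden block 150 mm (its x) by 55 mm (y) by 40 mm high with two through slots 33 by 6 mm, long along x, at x = -35 and +35 mm. Origin: centre of its underside.
- fixture: Cam fixture, fixed: aluminium base plate 120 mm (its x) by 290 mm (y from -235 to +55), top at 12 mm. Origin: at table level under the middle of the fixed steel jaw's gripping face. That jaw fills y = 0 to +36 mm, 60 mm wide along x, top 52 mm above the table; the gap runs along x from y = 0 to the sliding jaw at negative y, 40 mm deep, open at top and ends.
- gap_top (a point): Middle of the top edge of the fixed jaw's gripping face (52 mm above the table). With the blade fully in, shoulder on the jaws, its end is 30 mm below this height.
- stripe (a point): Middle of the yellow index stripe on the base plate, 8 by 34 mm along the fixture's y; at fixture x = 0, y = -214 mm.
- jaw: Sliding steel jaw, 60 mm wide (x), 35 mm long, top 52 mm above the table, pushed along the fixture's y by the cam, sprung back. Gap to the fixed jaw with no gauge in it = 3.6 mm + 8 mm x (1 - cos(lever angle)): 8 to 11 mm at the start, less than the blade's 4 mm at highest lift, so it nips the blade there. Origin: at table level under the middle of its gripping face.
- jaw_face (a point): Middle of the top edge of the sliding jaw's gripping face (52 mm above the table).
- cam (a joint): Cam lever angle, rad, counter-clockwise from above positive. 0 = highest lift: lever points along the fixture's -y, away from the jaws, at the yellow stripe. Starts between -1.5 and -1.1 (roughly along the fixture's -x), turns from -1.7 to +0.6; past 0 the lift falls. A spring draws it back towards -1.3 (0.3 N m at 0, plus 0.1 N m friction: 5 N at the grip); near its start friction keeps it.
- cam_pivot (a point): Point on the lever's pivot axis at the top of the lever arm, 44 mm above the table; at fixture x = 0, y = -76.6 mm.
- grip: Black upright cylindrical grip on the lever's end, 20 mm in diameter, standing from 46 to 98 mm above the table, 95 mm from the pivot axis, turning freely about its own axis. Origin: centre of its lower end. The red lever arm below it is 22 mm wide, its top 44 mm above the table.
- grip_top (a point): Centre of the grip's top, 98 mm above the table.
- coil: Loose wound coil between black discs, 76 mm in diameter, 24 mm high, lying on the table beside the fixture. Origin: centre of its underside. Bystander.
- spool: Loose spool of copper wire, 84 mm in diameter, 78 mm high, standing on the table. Origin: centre of its underside. Bystander.
Things that resemble listed ones, but are neither listed nor needed, are in the scene too. There is more than one size of the gauge; the job needs the smallest.

How it is judged:
By the outcome, as a careful person would: the job done as asked, in the order asked, and still so for the second after the job is handed in, while the arm keeps its last pose, push and grip.
It also fails if it takes over 51 s, if anything falls off the work surface, if the arm or the gripper's body presses on something with over 40 N, if the wrist force passes 120 N, or if a joint passes its speed limit or range.

## Working session

There is one attempt and no reset: what is moved stays moved. The work goes in short steps, Python scripts to look and compute and a tool call to move; the robot and the scene stay as the last step left them, time stands still between calls to the robot, and variables do not carry over. Pictures are saved under pics/ and viewed, and the job is handed in when it is done.

Besides the shell and the picture viewer there is one more tool, called after "Request:" as name(argument=value, ...) on one line, values as JSON. play_rows: Moves the arm, as the interface text tells. Its arguments: {"type":"object","properties":{"slide":{"type":"array","items":{"type":"array","items":{"type":"number"}}},"angular":{"type":"array","items":{"type":"array","items":{"type":"number"}}},"gripper":{"type":"array","items":{"type":"number"}}},"required":["slide","angular","gripper"]}

```bash
mkdir -p pics; ls; python3 - <<'E'
from station import sense, capture, camera_model
import cv2
s=sense();print(s['t'],s['ee_pos'],s['ee_rot'],s['gripper_width'])
for n in('scene','top'):
    cv2.imwrite(f'pics/{n}0.png',capture(n)); m=camera_model(n);print(n,m)
E
```

```text
pics
0.0 [0.22984685 0.58095211 0.23905287] [[-9.29838550e-01  3.67967376e-01 -5.30123077e-04]
 [ 3.67967739e-01  9.29837994e-01 -1.02351899e-03]
 [ 1.16306981e-04 -1.14677561e-03 -9.99999336e-01]] 0.9996396413334179
scene {'K': array([[544.22879475,   0.        , 333.44482765],
       [  0.        , 544.22879475, 244.01397294],
       [  0.        ,   0.        ,   1.        ]]), 'R': array([[ 0.19269208,  0.98119932, -0.01084645],
       [ 0.78360262, -0.16052161, -0.60016644],
       [-0.59062399,  0.10714801, -0.7998016 ]]), 't': array([-0.12723106, -0.40570996,  1.44266157])}
top {'K': array([[470.30251753,   0.        , 326.19054856],
       [  0.        , 470.30251753, 239.28539869],
       [  0.        ,   0.        ,   1.        ]]), 'R': array([[-0.00198828, -0.99981898, -0.01892211],
       [-0.99348794,  0.0041306 , -0.11386241],
       [ 0.11391996,  0.01857249, -0.99331632]]), 't': array([0.03516024, 0.56601545, 1.0055512 ])}
```

View pics/scene0.png

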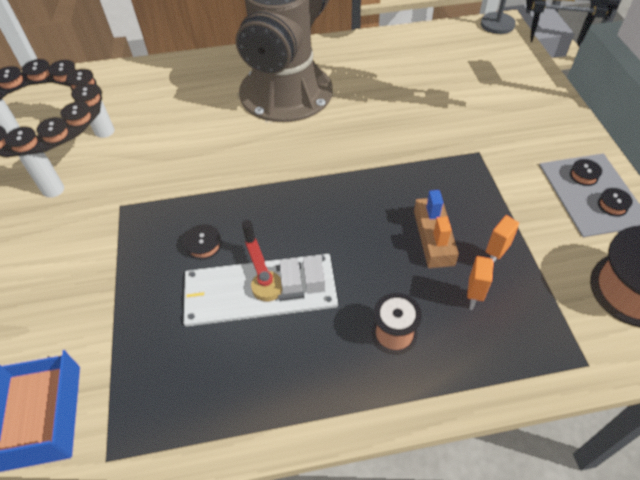

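View pics/top0.png

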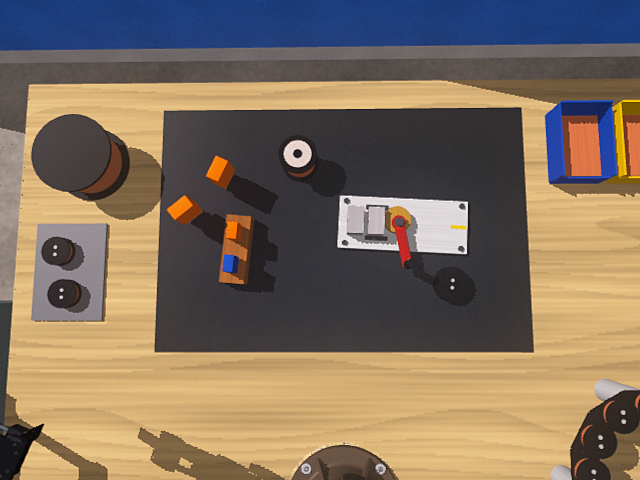

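The scene picture shows three orange-handled things: one in the wooden holder at scene (442,230) / top (233,230), and two standing on the mat at scene (502,237) and (482,280) / top (184,209) and (219,171). The one in the holder fits, since it stands in the slot next to the blue gauge and looks smallest. I'll check that in crops.

```bash
python3 - <<'E'
import cv2
def c(n,x0,y0,x1,y1,k,o):
    i=cv2.imread(f'pics/{n}0.png')[y0:y1,x0:x1]; cv2.imwrite('pics/'+o,cv2.resize(i,None,fx=k,fy=k,interpolation=cv2.INTER_CUBIC))
c('scene',400,180,530,315,4.4,'a1.png')
c('top',160,145,290,295,4,'a2.png')
c('scene',170,210,350,330,4.4,'a3.png')
c('top',330,185,480,300,5,'a4.png')
E
```

```text
(no output)
```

View pics/a1.png

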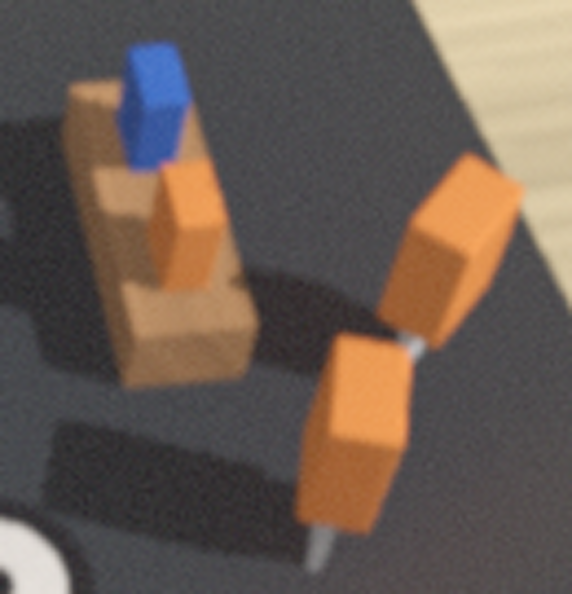

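View pics/a2.png

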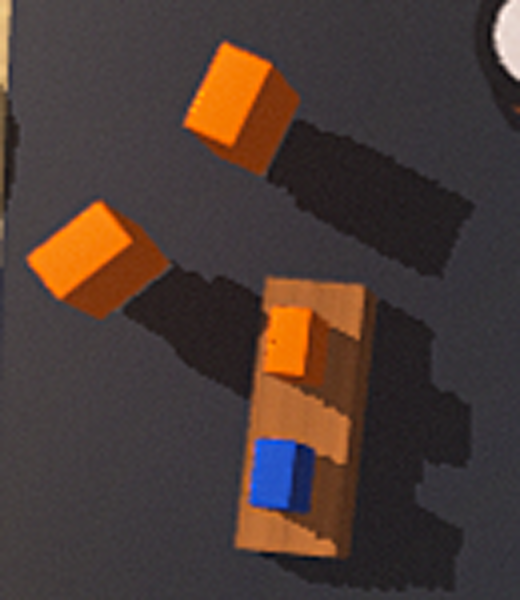

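View pics/a3.png

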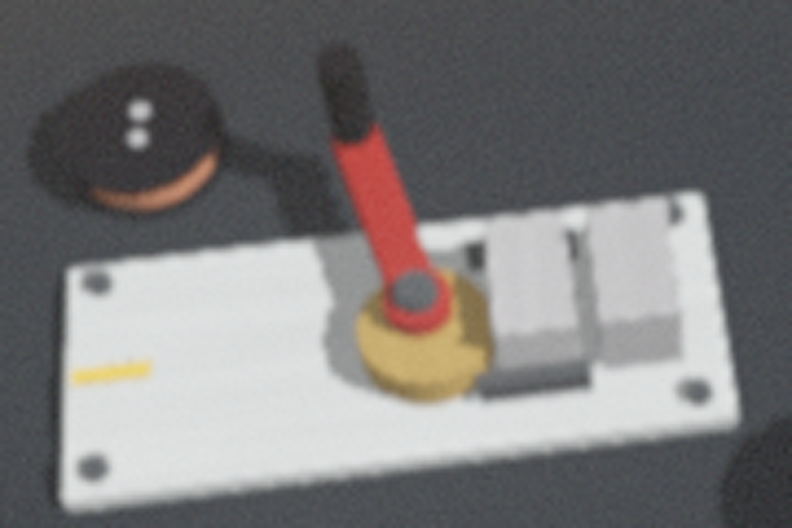

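View pics/a4.png

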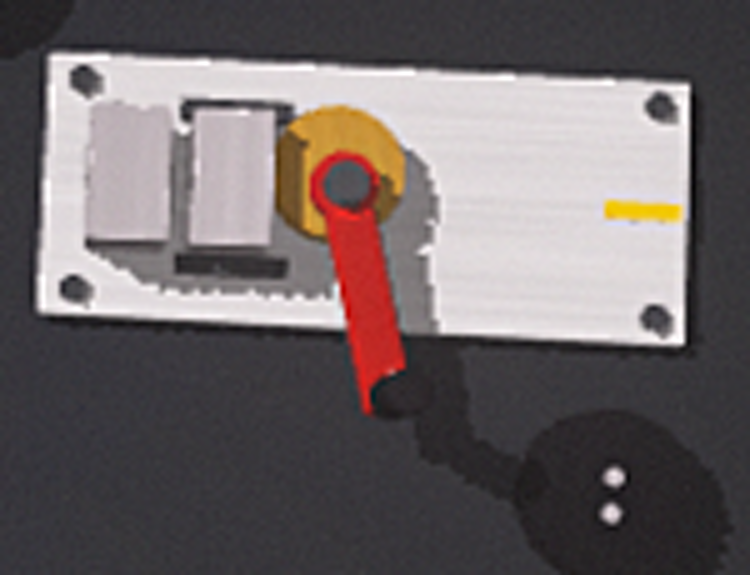

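The crops confirm that the holder's orange gauge (a1 around (190,220), a2 around (290,340)) is the smallest. The two on the mat are clearly larger, with their blades exposed. Next I fit the poses from both views.

```bash
cat > h.py <<'E'
import numpy as np, json
from scipy.optimize import least_squares
from station import camera_model
M={n:camera_model(n) for n in('scene','top')}
def proj(n,X):
    m=M[n]; c=(m['R']@np.atleast_2d(X).T).T+m['t']; p=(m['K']@c.T).T; return p[:,:2]/p[:,2:]
def rz(a): c,s=np.cos(a),np.sin(a); return np.array([[c,-s,0],[s,c,0],[0,0,1]])
def tri(a,b): # scene px, top px
    r=least_squares(lambda X:np.r_[proj('scene',X)[0]-a,proj('top',X)[0]-b],[.6,0,.05]); return r.x,r.fun
def crop(n,p):
    p=np.asarray(p,float)
    k,o={'a1':(4.4,(400,180)),'a2':(4,(160,145)),'a3':(4.4,(170,210)),'a4':(5,(330,185))}[n]
    return (p+.5)/k-.5+o
def fit(obs,x0,freez=True):
    # obs: list of (view,localpt,px); x0 = x,y,yaw,z
    f=lambda v:np.concatenate([proj(n,rz(v[2])@np.array(l)+[v[0],v[1],v[3] if not freez else 0])[0]-p for n,l,p in obs])
    r=least_squares(f,x0 if not freez else x0[:3]+[0.],loss='soft_l1'); return r.x,f(r.x).reshape(-1,2)
E
cat > m.py <<'E'
from h import *
np.set_printoptions(precision=4,suppress=True)
T=lambda c,l,p:('top' if c in('a2','a4') else 'scene',l,crop(c,p))
base=[((.06,.055),(50,53)),((.06,-.235),(690,83)),((-.06,-.235),(685,346)),((-.06,.055),(38,315))]
bs=[((-.06,-.235),(68,266)),((-.06,.055),(703,193)),((.06,.055),(740,420)),((.06,-.235),(62,500))]
o=[T('a4',(*l,.012),p) for l,p in base]; o2=[T('a3',(*l,.012),p) for l,p in bs]
J=[((.03,.036),(92,102)),((.03,0),(168,105)),((-.03,0),(163,240)),((-.03,.036),(85,240))]
Js=[((-.03,0),(588,208)),((-.03,.036),(665,203)),((.03,.036),(682,340)),((.03,0),(605,350))]
j=[T('a4',(*l,.052),p) for l,p in J]; j2=[T('a3',(*l,.052),p) for l,p in Js]
for nm,oo in(('top',o+j),('scene',o2+j2),('both',o+o2+j+j2),('bothfreez',o+o2+j+j2)):
    v,r=fit(oo,[.65,0,0,0],nm!='bothfreez'); print('fixture',nm,v,np.rad2deg(v[2]),'rms',np.sqrt((r**2).mean())); 
    if nm=='both': print(r); F=v
W=lambda *l:rz(F[2])@np.array(l)+[F[0],F[1],0]
print('gap_top',W(0,0,.052),'pivot',W(0,-.0766,.044),'stripe',W(0,-.214,.012))
# grip top
for a in((338,48),(338,56)):
  for b in((410,392),(415,396)):
    X,e=tri(crop('a3',a),crop('a4',b)); d=rz(-F[2])@(X-W(0,-.0766,0)); print('grip',X,e,'ang',np.arctan2(d[0],-d[1]),'r',np.hypot(d[0],d[1]))
for ang in np.arange(-1.5,-1.05,.1):
  P=[W(.095*np.sin(ang),-.0766-.095*np.cos(ang),z) for z in(.046,.098)]
  print(ang,P[1],[( (proj('scene',p)[0]-(170,210)+.5)*4.4-.5).round() for p in P],[((proj('top',p)[0]-(330,185)+.5)*5-.5).round() for p in P])
H=[((.075,.0275),(265,278)),((.075,-.0275),(363,285)),((-.075,-.0275),(345,556)),((-.075,.0275),(236,545))]
Hs=[((-.075,-.0275),(70,85)),((.075,-.0275),(128,342)),((.075,.0275),(256,322))]
o=[T('a2',(*l,.04),p) for l,p in H]; o2=[T('a1',(*l,.04),p) for l,p in Hs]
for nm,oo in(('top',o),('scene',o2),('both',o+o2)):
    v,r=fit(oo,[.65,.3,0,0]); print('holder',nm,v,np.rad2deg(v[2]),r.round(1).tolist())
G=[((.018,.011),(270,307)),((.018,-.011),(313,308)),((-.018,-.011),(306,378)),((-.018,.011),(262,372))]
Gs=[((-.018,-.011),(165,165)),((-.018,.011),(208,160)),((.018,.011),(224,222)),((.018,-.011),(178,228))]
o=[T('a2',(*l,.0),p) for l,p in G]; o2=[T('a1',(*l,.0),p) for l,p in Gs]
v,r=fit(o+o2,[.65,.3,0,0.09],False); print('gauge',v,np.rad2deg(v[2]),r.round(1).tolist())
for a,b in(((440,190),(80,230)),((370,385),(228,82))): print('loose',tri(crop('a1',a),crop('a2',b)))
E
python3 m.py
```

```text
fixture top [ 0.607  -0.0481 -0.0537  0.    ] -3.075306296396857 rms 0.38050518557905877
fixture scene [ 0.6128 -0.0461 -0.0652  0.    ] -3.7339877279899176 rms 1.932612239700932
fixture both [ 0.6094 -0.0469 -0.0586  0.    ] -3.355802688127149 rms 1.8865157898236544
[[-0.631  -1.3947]
 [-0.4694 -0.7751]
 [-0.6947 -0.5302]
 [-1.0869 -1.4   ]
 [-0.2738 -0.2417]
 [-0.6215 -0.4346]
 [-0.8507 -1.5136]
 [-0.7004 -0.6851]
 [-0.9246 -1.1095]
 [ 0.369  -0.849 ]
 [ 0.0513 -0.6089]
 [-0.9504 -1.4993]
 [-0.9965 -0.2668]
 [-0.0472 -1.2825]
 [-0.0412 -6.7297]
 [-1.6284 -6.7091]]
fixture bothfreez [ 0.6084 -0.0471 -0.0591 -0.0055] -3.388801999266872 rms 1.5512976122479882
gap_top [ 0.6094 -0.0469  0.052 ] pivot [ 0.605  -0.1233  0.044 ] stripe [ 0.5969 -0.2605  0.012 ]
grip [ 0.5089 -0.1408  0.1014] [-0.6309 -0.0133 -0.6651 -0.0612] ang -1.3323105292971391 r 0.09761673712106982
grip [ 0.5075 -0.1419  0.1   ] [-1.1646 -0.0251 -1.2271 -0.1124] ang -1.3241382199764153 r 0.09923558168100996
grip [ 0.5092 -0.1416  0.0964] [-0.6483 -0.0136 -0.6846 -0.063 ] ang -1.3240706373043951 r 0.09744254390941007
g
[... 757 characters left out ...]
6   0.2333 -0.0717  0.    ] -4.108194291425332 [[0.0, -0.2], [0.2, -0.3], [-1.4, -0.1], [0.8, 0.9]]
holder scene [ 0.5478  0.235  -0.0978  0.    ] -5.606132566905471 [[-0.2, 0.1], [0.9, -1.2], [-0.6, 1.0]]
holder both [ 0.5466  0.234  -0.0813  0.    ] -4.659260669435366 [[0.0, -0.6], [0.1, -0.4], [-2.1, -0.3], [0.2, 0.5], [-1.3, -0.1], [0.9, -1.5], [-0.7, 0.3]]
gauge [ 0.5809  0.233  -0.097   0.086 ] -5.558203613246607 [[-0.3, -0.5], [-0.7, 0.2], [-1.0, -0.4], [-0.3, 0.2], [-1.7, -0.1], [-0.4, 0.1], [0.1, 0.4], [-0.8, -0.1]]
loose (array([0.631 , 0.3239, 0.128 ]), array([ 2.5653, -0.5282,  2.7965,  0.7241]))
loose (array([0.7124, 0.2596, 0.1169]), array([-0.3105,  0.0565, -0.3621, -0.0874]))
```

```bash
python3 - <<'E'
import cv2,numpy as np
def c(n,x0,y0,x1,y1,k):
    i=cv2.imread(f'pics/{n}0.png')[y0:y1,x0:x1]; return cv2.resize(i,None,fx=k,fy=k,interpolation=cv2.INTER_CUBIC)
a=c('scene',270,245,345,310,10);b=c('top',335,190,410,265,8)
cv2.imwrite('pics/b1.png',a);cv2.imwrite('pics/b2.png',b)
cv2.imwrite('pics/b3.png',c('scene',410,180,465,270,6.5));cv2.imwrite('pics/b4.png',c('top',210,205,265,295,6.5))
E
```

```text
(no output)
```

View pics/b1.png

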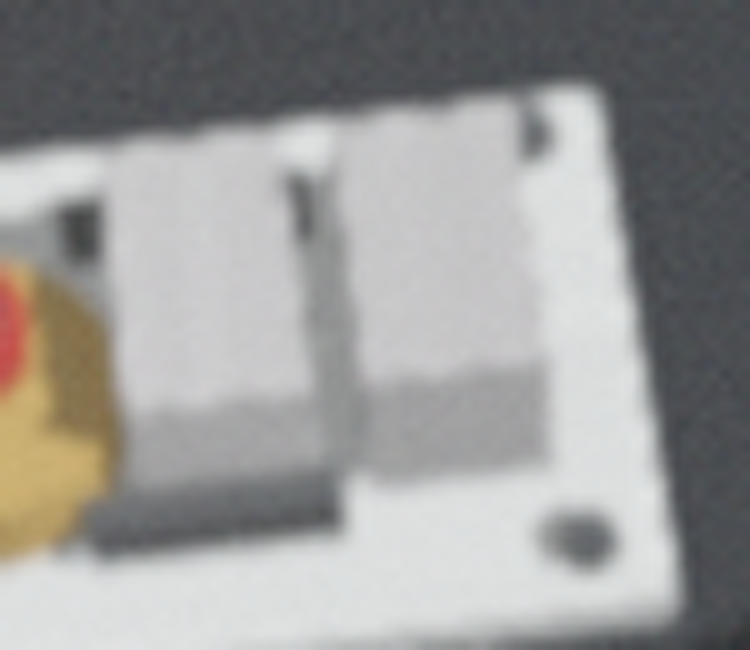

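View pics/b2.png

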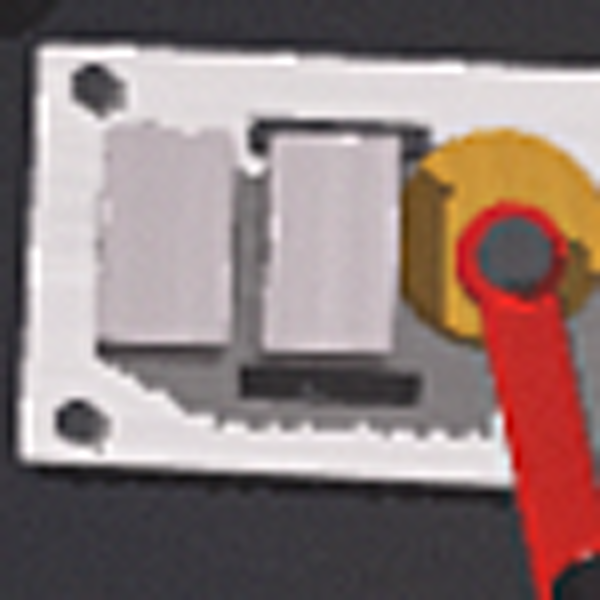

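View pics/b3.png

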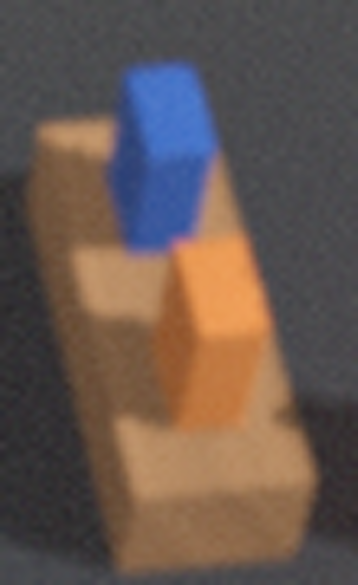

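View pics/b4.png

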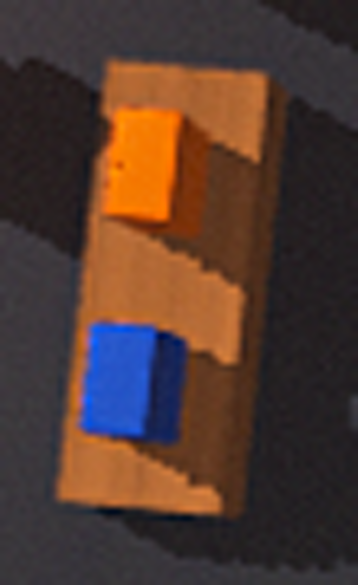

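b1/b2 show the jaw tops cleanly: in b2 the fixed face edge runs (236,125)-(228,344) and the sliding face (271,138)-(262,352). b3/b4 show the holder and handle corners. I refit with these.

```bash
cat > m2.py <<'E'
from h import *
np.set_printoptions(precision=4,suppress=True)
C={'b1':('scene',10,(270,245)),'b2':('top',8,(335,190)),'b3':('scene',6.5,(410,180)),'b4':('top',6.5,(210,205)),'a3':('scene',4.4,(170,210)),'a4':('top',5,(330,185))}
def T(c,l,p): n,k,o=C[c]; return (n,l,(np.array(p)+.5)/k-.5+np.array(o))
base=[((.06,.055),(50,53)),((.06,-.235),(690,83)),((-.06,-.235),(685,346)),((-.06,.055),(38,315))]
bs=[((-.06,-.235),(68,266)),((-.06,.055),(703,193)),((.06,.055),(740,420)),((.06,-.235),(62,500))]
o=[T('a4',(*l,.012),p) for l,p in base]; o2=[T('a3',(*l,.012),p) for l,p in bs]
q=[(.03,.036,.052),(.03,0,.052),(-.03,0,.052),(-.03,.036,.052)]
j=[T('b2',l,p) for l,p in zip(q,[(107,125),(236,125),(228,344),(100,344)])]
j2=[T('b1',l,p) for l,p in zip(q,[(545,362),(360,388),(335,128),(518,100)])]
for nm,oo in(('top',o+j),('scene',o2+j2),('both',o+o2+j+j2),('bothfreez',o+o2+j+j2),('jawtop',j),('jawsc',j2)):
    v,r=fit(oo,[.65,0,0,0],nm!='bothfreez'); print('fixture',nm,v,np.rad2deg(v[2]),'rms',np.sqrt((r**2).mean())); 
    if nm=='both': F=v
g=[T('b2',l,p) for l,p in zip(q,[(271,138),(400,138),(392,352),(262,352)])]
q2=[(.03,0,.052),(.03,-.035,.052),(-.03,-.035,.052),(-.03,0,.052)]
s=[T('b2',l,p) for l,p in zip(q2,[(271,138),(400,138),(392,352),(262,352)])]
s2=[T('b1',l,p) for l,p in zip(q2,[(312,398),(130,415),(108,150),(283,132)])]
v,r=fit(s+s2,[.6,0,0,0]); d=rz(-F[2])@(v*[1,1,0,0])[:3]-rz(-F[2])@np.array([F[0],F[1],0]); print('slide jaw',v,d)
W=lambda *l:rz(F[2])@np.array(l)+[F[0],F[1],0]
print('gap_top',W(0,0,.052),'pivot',W(0,-.0766,.044),'stripe',W(0,-.214,.012))
H=[(.075,.0275,.04),(.075,-.0275,.04),(-.075,-.0275,.04),(-.075,.0275,.04)]
o=[T('b4',l,p) for l,p in zip(H,[(107,62),(267,73),(220,513),(57,500)])]
o2=[T('b3',l,p) for l,p in zip([H[3-1],H[1],H[0]],[(38,128),(130,503),(315,478)])]
for nm,oo in(('top',o),('scene',o2),('both',o+o2)):
    v,r=fit(oo,[.65,.3,0,0]); print('holder',nm,v,np.rad2deg(v[2]),r.round(1).tolist(),'slot',rz(v[2])@[.035,0,0]+[v[0],v[1],0])
G=[(.018,.011,0),(.018,-.011,0),(-.018,-.011,0),(-.018,.011,0)]
o=[T('b4',l,p) for l,p in zip(G,[(112,108),(183,110),(172,222),(103,215)])]
o2=[T('b3',l,p) for l,p in zip(G,[(270,330),(203,338),(175,240),(248,236)])]
v,r=fit(o+o2,[.65,.3,0,0.09],False); print('gauge',v,np.rad2deg(v[2]),r.round(1).tolist())
E
python3 m2.py
```

```text
fixture top [ 0.607  -0.0486 -0.0534  0.    ] -3.0591196782756462 rms 0.30501986540033826
fixture scene [ 0.6112 -0.0462 -0.0609  0.    ] -3.4895205442459134 rms 0.40885873346453805
fixture both [ 0.6091 -0.0474 -0.0579  0.    ] -3.31598492027833 rms 0.823227571962981
fixture bothfreez [ 0.6081 -0.0475 -0.0572 -0.0039] -3.2766971925805803 rms 0.6336897865294849
fixture jawtop [ 0.6078 -0.0488 -0.0327  0.    ] -1.8738358086227203 rms 0.2666339282887502
fixture jawsc [ 0.6105 -0.0466 -0.0772  0.    ] -4.421056994173433 rms 0.3592667652565741
slide jaw [ 0.6085 -0.0564 -0.0571  0.    ] [-0.     -0.0091  0.    ]
gap_top [ 0.6091 -0.0474  0.052 ] pivot [ 0.6047 -0.1238  0.044 ] stripe [ 0.5967 -0.261   0.012 ]
holder top [ 0.5459  0.2343 -0.0885  0.    ] -5.068521921526008 [[-0.0, -0.3], [-0.0, 0.0], [0.0, 0.2], [0.1, 0.0]] slot [0.5807 0.2312 0.    ]
holder scene [ 0.5482  0.2353 -0.0898  0.    ] -5.147853023132302 [[-0.2, -0.0], [0.5, -0.6], [-0.3, 0.7]] slot [0.5831 0.2322 0.    ]
holder both [ 0.5467  0.2348 -0.0869  0.    ] -4.977894808126979 [[-0.3, -0.6], [-0.3, -0.3], [-0.2, -0.2], [-0.1, -0.3], [-0.7, -0.5], [0.2, -1.2], [-0.7, 0.1]] slot [0.5815 0.2318 0.    ]
gauge [ 0.5813  0.2334 -0.0884  0.0865] -5.062974330197105 [[-0.3, -0.4], [-0.9, 0.1], [-1.1, -0.2], [-0.8, -0.0], [-0.1, -0.0], [-1.1, -0.2], [-0.9, 0.5], [-1.0, 0.1]]
```

```bash
cat > go.py <<'E'
import sys,numpy as np
from station import sense
from scipy.spatial.transform import Rotation as R
np.set_printoptions(precision=3,suppress=True)
s=sense(); A=np.array(s['ee_rot']); p=np.array(s['ee_pos'])
x,y,z,yaw=map(float,sys.argv[1:5])  # target TCP, tool-y angle from world y (deg)
t=np.deg2rad(yaw); ty=np.array([-np.sin(t),np.cos(t),0]); tz=np.array([0,0,-1.]); B=np.c_[np.cross(ty,tz),ty,tz]
print('t',s['t'],'pos',p,'rotvec tool deg',np.rad2deg(R.from_matrix(A.T@B).as_rotvec()))
d=np.array([x,y,z])-p
print('cm, present axes',100*A.T@d,'cm, target axes',100*B.T@d,'wf',s['wrist_force'],'w',s['gripper_width']*95)
E
python3 go.py .581 .2325 .2 -5
```

```text
t 0.1 pos [0.23  0.581 0.239] rotvec tool deg [ -0.055  -0.015 -16.589]
cm, present axes [-45.474 -19.481   3.926] cm, target axes [-38.018 -31.657   3.912] wf [-0.246  0.701 -0.118] w 95.03699965141118
```

Request:
play_rows(slide=[[0,0,0],[0,0,0]], angular=[[0,0,-8.3],[0,0,-8.3]], gripper=[-0.26,-0.26])

```text
t: 0.35
ee_pos: [0.2299, 0.5811, 0.2393]
ee_rot: [[-0.997, 0.082, -0.0], [0.082, 0.997, -0.001], [0.0, -0.001, -1.0]]
wrist_force: [0.5, 0.2, 0.1]
gripper_width: 0.844
```

```bash
python3 go.py .581 .2325 .2 -5
```

```text
t 0.35 pos [0.23  0.581 0.239] rotvec tool deg [-0.033 -0.015  0.282]
cm, present axes [-37.861 -31.848   3.937] cm, target axes [-38.016 -31.663   3.929] wf [0.495 0.188 0.09 ] w 80.14326838812879
```

Request:
play_rows(slide=[[-4.5,-3.75,0.2],[-4.5,-3.75,0.2],[-4.5,-3.75,0.2],[-4.5,-3.75,0.2],[-4.5,-3.75,0.2],[-4.5,-3.75,0.2],[-4.5,-3.75,0.2],[-4.5,-3.75,0.2]], angular=[[0,0,0.28],[0,0,0],[0,0,0],[0,0,0],[0,0,0],[0,0,0],[0,0,0],[0,0,0]], gripper=[-0.26,-0.26,-0.26,-0.26,-0.26,-0.26,-0.26,-0.26])

```text
t: 1.35
ee_pos: [0.5622, 0.248, 0.2234]
ee_rot: [[-0.996, 0.092, -0.0], [0.092, 0.996, 0.0], [0.0, -0.0, -1.0]]
wrist_force: [-0.7, 1.5, -0.0]
gripper_width: 0.63
```

```bash
python3 go.py .581 .2325 .14 -5
```

```text
t 1.35 pos [0.562 0.248 0.223] rotvec tool deg [-0.001 -0.02  -0.271]
cm, present axes [-2.018 -1.372  8.336] cm, target axes [-2.008 -1.382  8.337] wf [-0.72   1.481 -0.044] w 59.825935983324825
```

Request:
play_rows(slide=[[-1.0,-0.7,3],[-0.9,-0.6,3],[0,0,2.2],[0,0,0]], angular=[[0,0,0],[0,0,0],[0,0,0],[0,0,0]], gripper=[-0.26,-0.26,-0.26,-0.26])

```text
t: 1.85
ee_pos: [0.5781, 0.2346, 0.14]
ee_rot: [[-0.996, 0.092, -0.003], [0.092, 0.996, -0.001], [0.003, -0.001, -1.0]]
wrist_force: [0.1, -0.9, 0.1]
gripper_width: 0.631
```

```bash
python3 go.py .581 .2325 .084 -5; python3 - <<'E'
from station import capture
import cv2
a=capture('scene')[130:310,380:540];b=capture('top')[130:310,150:310]
cv2.imwrite('pics/c1.png',cv2.hconcat([cv2.resize(x,None,fx=2.5,fy=2.5,interpolation=cv2.INTER_CUBIC) for x in(a,b)]))
E
```

```text
t 1.85 pos [0.578 0.235 0.14 ] rotvec tool deg [-0.068 -0.19  -0.285]
cm, present axes [-0.324 -0.171  5.597] cm, target axes [-0.304 -0.179  5.598] wf [ 0.139 -0.917  0.14 ] w 59.91329387165828
```

View pics/c1.png

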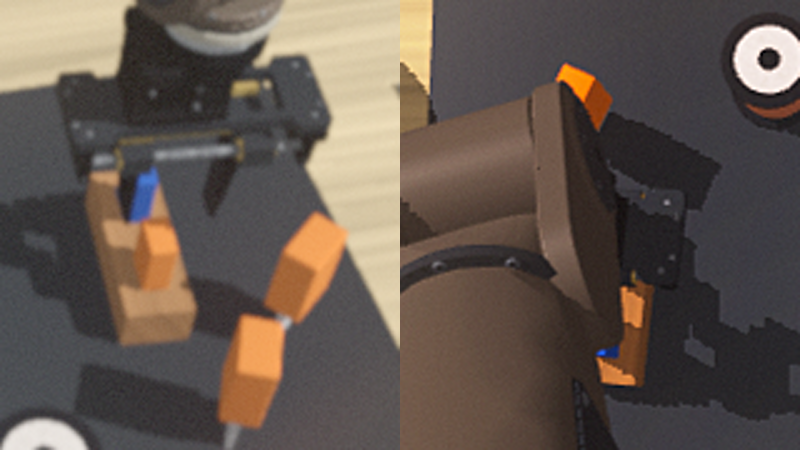

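c1 shows the open fingers above the orange handle (left half, around (155,240)). The loose gauges are clear of the body. I go down.

Request:
play_rows(slide=[[-0.3,-0.18,0],[0,0,1.5],[0,0,1.5],[0,0,1.5],[0,0,1.1],[0,0,0]], angular=[[0,0,0],[0,0,0],[0,0,0],[0,0,0],[0,0,0],[0,0,0]], gripper=[-0.26,-0.26,-0.26,-0.26,-0.26,-0.26])

```text
t: 2.7
ee_pos: [0.5812, 0.2327, 0.0845]
ee_rot: [[-0.996, 0.092, -0.002], [0.092, 0.996, -0.0], [0.002, -0.001, -1.0]]
wrist_force: [-0.0, -0.2, -0.4]
gripper_width: 0.633
```

```bash
python3 go.py .581 .2325 .084 -5; python3 - <<'E'
from station import capture
import cv2
a=capture('scene')[130:310,380:540]
cv2.imwrite('pics/c2.png',cv2.resize(a,None,fx=3.3,fy=3.3,interpolation=cv2.INTER_CUBIC))
E
```

```text
t 2.7 pos [0.581 0.233 0.084] rotvec tool deg [-0.032 -0.096 -0.268]
cm, present axes [ 0.022 -0.027  0.047] cm, target axes [ 0.022 -0.027  0.047] wf [-0.014 -0.184 -0.428] w 60.118262754585146
```

View pics/c2.png

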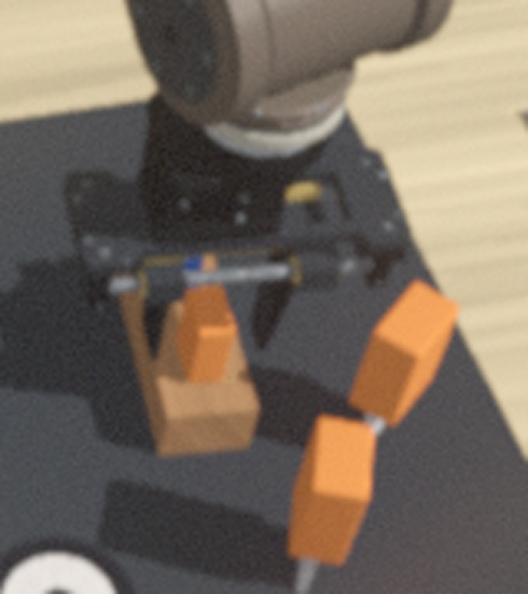

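c2 shows the fingers either side of the handle, at (155,320) and (268,310). I close and watch the wrist force.

Request:
play_rows(slide=[[0,0,0],[0,0,0],[0,0,0],[0,0,0],[0,0,0],[0,0,0],[0,0,0],[0,0,0]], angular=[[0,0,0],[0,0,0],[0,0,0],[0,0,0],[0,0,0],[0,0,0],[0,0,0],[0,0,0]], gripper=[1,1,1,1,1,1,1,1])

```text
t: 3.75
ee_pos: [0.5817, 0.2329, 0.0857]
ee_rot: [[-0.996, 0.092, 0.0], [0.092, 0.996, 0.0], [-0.0, 0.0, -1.0]]
wrist_force: [-0.5, -1.0, 1.7]
gripper_width: 0.231
```

```bash
python3 go.py .581 .2325 .084 -5
```

```text
t 3.75 pos [0.582 0.233 0.086] rotvec tool deg [ 0.005  0.007 -0.264]
cm, present axes [ 0.062 -0.042  0.173] cm, target axes [ 0.062 -0.041  0.173] wf [-0.55  -0.977  1.721] w 21.90316039484513
```

Request:
play_rows(slide=[[0,0,-0.5],[0,0,-1],[0,0,-1.5],[0,0,-1.5],[0,0,-1.5],[0,0,-1.5],[0,0,0]], angular=[[0,0,0],[0,0,0],[0,0,0],[0,0,0],[0,0,0],[0,0,0],[0,0,-1.9]], gripper=[1,1,1,1,1,1,1])

```text
t: 4.62
ee_pos: [0.5821, 0.233, 0.1621]
ee_rot: [[-0.998, 0.057, 0.002], [0.057, 0.998, 0.001], [-0.002, 0.001, -1.0]]
wrist_force: [0.6, -0.8, -1.9]
gripper_width: 0.23
```

```bash
python3 go.py .6088 -.052 .16 -3.3;python3 - <<'E'
from station import capture
import cv2
a=capture('scene')[130:310,380:540]
cv2.imwrite('pics/c3.png',cv2.resize(a,None,fx=3.3,fy=3.3,interpolation=cv2.INTER_CUBIC))
E
```

```text
t 4.625 pos [0.582 0.233 0.162] rotvec tool deg [0.048 0.126 0.025]
cm, present axes [ -4.297 -28.298   0.195] cm, target axes [ -4.309 -28.296   0.209] wf [ 0.642 -0.835 -1.859] w 21.83014610534033
```

View pics/c3.png

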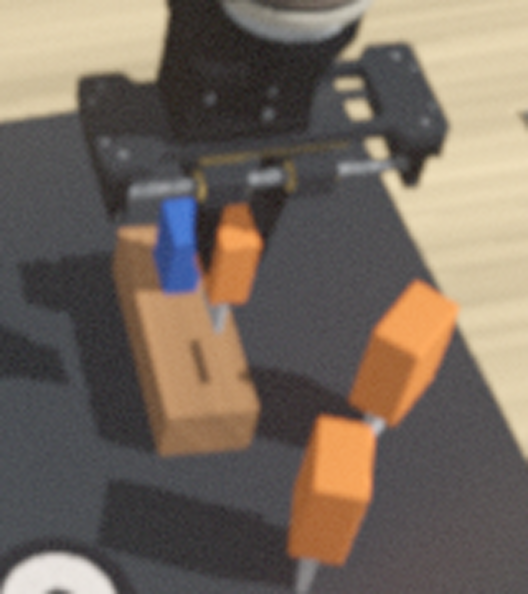

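c3: the orange gauge is held clear of its now empty slot (200,360), and the blue one is untouched. I carry it to the fixture.

Request:
play_rows(slide=[[-0.54,-2,0],[-0.54,-4,0],[-0.54,-4,0],[-0.54,-4,0],[-0.54,-4,0],[-0.54,-4,0],[-0.54,-4,0],[-0.54,-2.3,0]], angular=[[0,0,0],[0,0,0],[0,0,0],[0,0,0],[0,0,0],[0,0,0],[0,0,0],[0,0,0]], gripper=[1,1,1,1,1,1,1,1])

```text
t: 5.68
ee_pos: [0.6078, -0.0548, 0.1601]
ee_rot: [[-0.998, 0.061, -0.001], [0.061, 0.998, 0.0], [0.001, 0.0, -1.0]]
wrist_force: [-0.2, 0.4, 0.1]
gripper_width: 0.229
```

Request:
play_rows(slide=[[0,0,0],[0,0,0]], angular=[[0,0,0],[0,0,0]], gripper=[1,1])

```text
t: 5.92
ee_pos: [0.6079, -0.0515, 0.1604]
ee_rot: [[-0.998, 0.059, -0.001], [0.059, 0.998, 0.0], [0.001, 0.0, -1.0]]
wrist_force: [0.2, -0.4, -1.3]
gripper_width: 0.232
```

```bash
python3 go.py .6088 -.052 .14 -3.3
```

```text
t 5.925 pos [ 0.608 -0.052  0.16 ] rotvec tool deg [ 0.021 -0.032 -0.056]
cm, present axes [-0.089 -0.041  2.037] cm, target axes [-0.088 -0.04   2.038] wf [ 0.173 -0.362 -1.272] w 22.08190102257701
```

Request:
play_rows(slide=[[-0.05,0,1],[0,0,1],[0,0,0.6],[0,0,0]], angular=[[0,0,0],[0,0,0],[0,0,0],[0,0,0]], gripper=[1,1,1,1])

```text
t: 6.42
ee_pos: [0.6084, -0.052, 0.1339]
ee_rot: [[-0.998, 0.058, -0.001], [0.058, 0.998, 0.0], [0.001, 0.0, -1.0]]
wrist_force: [0.6, 0.7, -1.6]
gripper_width: 0.229
```

```bash
python3 go.py .6088 -.052 .134 -3.3; python3 - <<'E'
from station import capture
import cv2
a=capture('scene')[220:320,230:350];b=capture('top')[170:270,320:440]
cv2.imwrite('pics/d1.png',cv2.resize(a,None,fx=6,fy=6,interpolation=cv2.INTER_CUBIC))
cv2.imwrite('pics/d2.png',cv2.resize(b,None,fx=6,fy=6,interpolation=cv2.INTER_CUBIC))
E
```

```text
t 6.425 pos [ 0.608 -0.052  0.134] rotvec tool deg [ 0.014 -0.067 -0.052]
cm, present axes [-0.039  0.003 -0.012] cm, target axes [-0.039  0.003 -0.012] wf [ 0.553  0.699 -1.644] w 21.79154659831156
```

View pics/d1.png

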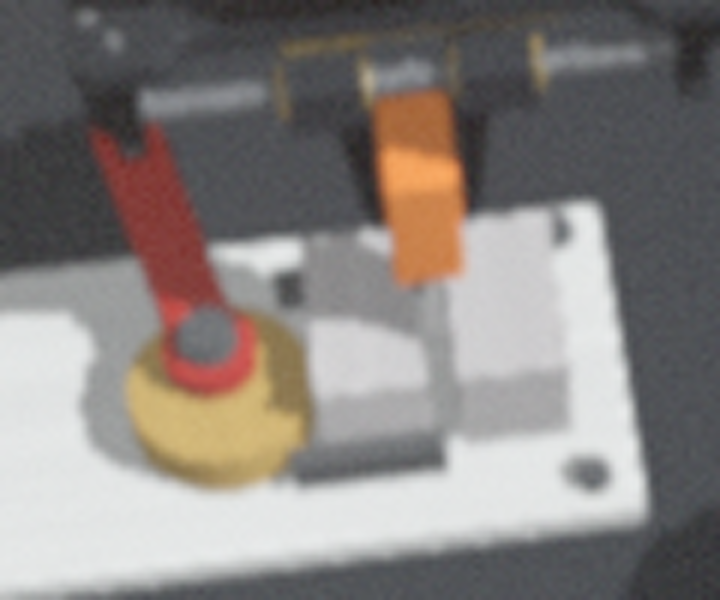

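View pics/d2.png

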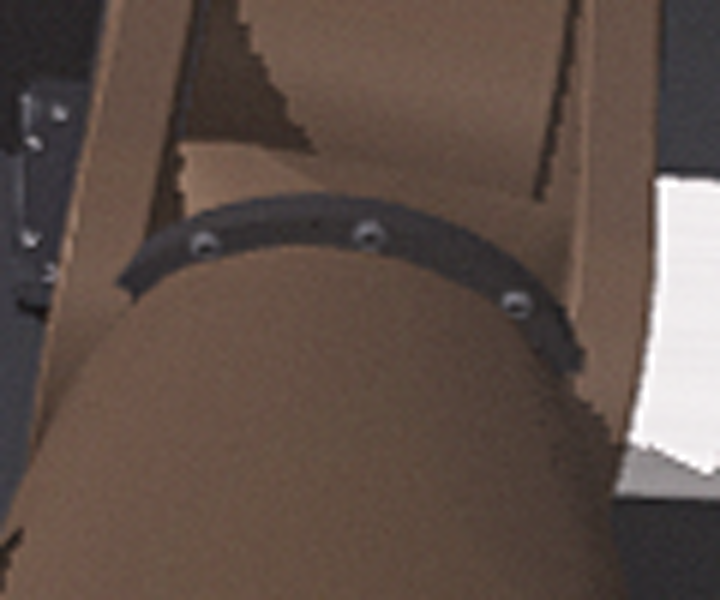

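d1 shows the gauge above the gap, with the shoulder edge at (397,285)-(462,272). The top camera is blocked by the arm. I compare gauge and jaws in the scene camera alone, so the calibration bias cancels.

```bash
cat > m3.py <<'E'
from h import *
np.set_printoptions(precision=4,suppress=True)
def P(p): return (np.array(p)+.5)/6-.5+[230,220]
zs=.134-.0455
L=[(.018,-.011,0),(.018,.011,0),(.018,-.011,.05),(.018,.011,.05)]
pix=[(397,285),(463,272),(387,194),(462,187)]
o=[('scene',np.array(l)+[0,0,zs],P(p)) for l,p in zip(L,pix)]
f=lambda v:np.concatenate([proj(n,rz(np.deg2rad(-3.4))@l+[v[0],v[1],0])[0]-p for n,l,p in o])
r=least_squares(f,[.6,0]);v=r.x;print(v,r.fun.reshape(-1,2))
for yaw,F in ((-.0609,(.6112,-.0462)),(-.077,(.6105,-.0466))): print('in fixture',rz(-yaw)@np.array([v[0]-F[0],v[1]-F[1],0]))
E
python3 m3.py
```

```text
[ 0.61   -0.0509] [[-0.1149  0.3614]
 [ 0.8542  1.1236]
 [-0.3412 -0.5975]
 [-0.3684 -0.8674]]
in fixture [-0.0009 -0.0048  0.    ]
in fixture [-0.0002 -0.0043  0.    ]
```

The gauge sits at fixture y = -4.5 mm, which is the centre of the gap, and x is about 0. I go down.

Request:
play_rows(slide=[[0,0,0.5],[0,0,0.5],[0,0,0.5],[0,0,0.5],[0,0,0]], angular=[[0,0,0],[0,0,0],[0,0,0],[0,0,0],[0,0,0]], gripper=[1,1,1,1,1])

```text
t: 7.15
ee_pos: [0.6084, -0.0522, 0.1141]
ee_rot: [[-0.998, 0.059, -0.001], [0.059, 0.998, 0.0], [0.001, 0.0, -1.0]]
wrist_force: [0.3, 0.9, -0.2]
gripper_width: 0.229
```

```bash
python3 go.py .6088 -.052 .0975 -3.3; python3 - <<'E'
from station import capture
import cv2
a=capture('scene')[220:320,230:350]
cv2.imwrite('pics/d3.png',cv2.resize(a,None,fx=6,fy=6,interpolation=cv2.INTER_CUBIC))
E
```

```text
t 7.15 pos [ 0.608 -0.052  0.114] rotvec tool deg [ 0.011 -0.045 -0.07 ]
cm, present axes [-0.035  0.025  1.662] cm, target axes [-0.034  0.026  1.662] wf [ 0.29   0.947 -0.236] w 21.733613271216274
```

View pics/d3.png

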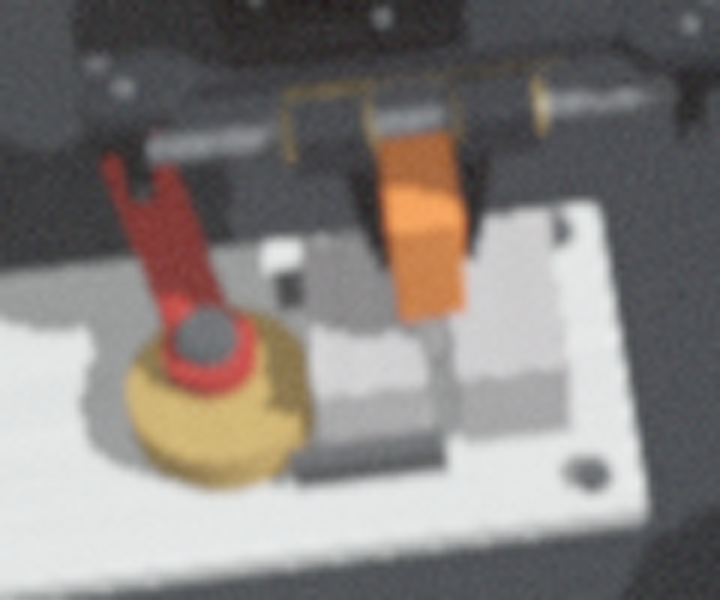

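No contact force with the tip 13 mm below the jaw tops, so the blade is in the gap. I continue to contact.

Request:
play_rows(slide=[[0,0,0.5],[0,0,0.5],[0,0,0.4],[0,0,0.1],[0,0,0.1],[0,0,0]], angular=[[0,0,0],[0,0,0],[0,0,0],[0,0,0],[0,0,0],[0,0,0]], gripper=[1,1,1,1,1,1])

```text
t: 7.95
ee_pos: [0.6087, -0.0522, 0.0987]
ee_rot: [[-0.998, 0.059, 0.0], [0.059, 0.998, 0.0], [-0.0, 0.0, -1.0]]
wrist_force: [-0.1, 1.0, -1.7]
gripper_width: 0.232
```

```bash
python3 go.py .6088 -.052 .0975 -3.3
```

```text
t 7.95 pos [ 0.609 -0.052  0.099] rotvec tool deg [ 0.004  0.007 -0.071]
cm, present axes [-0.013  0.026  0.116] cm, target axes [-0.014  0.026  0.116] wf [-0.11   1.011 -1.691] w 22.02075652783077
```

Request:
play_rows(slide=[[0,0,0.07],[0,0,0.07],[0,0,0]], angular=[[0,0,0],[0,0,0],[0,0,0]], gripper=[1,1,1])

```text
t: 8.32
ee_pos: [0.6087, -0.0522, 0.0977]
ee_rot: [[-0.998, 0.059, 0.001], [0.059, 0.998, -0.0], [-0.001, 0.0, -1.0]]
wrist_force: [-1.4, -0.1, 5.2]
gripper_width: 0.231
```

Request:
play_rows(slide=[[0,0,0.07],[0,0,0]], angular=[[0,0,0],[0,0,0]], gripper=[1,1])

```text
t: 8.57
ee_pos: [0.6088, -0.0523, 0.0977]
ee_rot: [[-0.998, 0.059, 0.001], [0.059, 0.998, -0.0], [-0.001, -0.0, -1.0]]
wrist_force: [-4.3, 0.9, 13.1]
gripper_width: 0.231
```

Contact at the expected height, with 13 N upward, so the shoulder is on the jaws. I ease the push, release and rise.

Request:
play_rows(slide=[[0,0,-0.1],[0,0,0],[0,0,0],[0,0,0],[0,0,0],[0,0,0]], angular=[[0,0,0],[0,0,0],[0,0,0],[0,0,0],[0,0,0],[0,0,0]], gripper=[1,0,-0.26,-0.26,-0.26,-0.26])

```text
t: 9.32
ee_pos: [0.6086, -0.0522, 0.0975]
ee_rot: [[-0.998, 0.059, -0.0], [0.059, 0.998, 0.0], [0.0, 0.0, -1.0]]
wrist_force: [0.7, -0.1, -0.3]
gripper_width: 0.624
```

Request:
play_rows(slide=[[0,0,-1.5],[0,0,-3],[0,0,-3],[0,0,-3],[0,0,0]], angular=[[0,0,0],[0,0,0],[0,0,0],[0,0,0],[0,0,0]], gripper=[-0.26,-0.26,-0.26,-0.26,-0.26])

```text
t: 9.95
ee_pos: [0.6094, -0.0524, 0.2057]
ee_rot: [[-0.998, 0.059, 0.005], [0.059, 0.998, -0.001], [-0.005, -0.001, -1.0]]
wrist_force: [0.2, 0.9, -0.4]
gripper_width: 0.628
```

```bash
python3 go.py .512 -.1425 .19 -3.3; python3 - <<'E'
from station import capture
import cv2
a=capture('scene')[200:320,180:350]
cv2.imwrite('pics/e1.png',cv2.resize(a,None,fx=4.5,fy=4.5,interpolation=cv2.INTER_CUBIC))
E
```

```text
t 9.95 pos [ 0.609 -0.052  0.206] rotvec tool deg [-0.033  0.28  -0.067]
cm, present axes [ 9.204 -9.568  1.527] cm, target axes [ 9.207 -9.558  1.567] wf [ 0.179  0.933 -0.417] w 59.689466833625865
```

View pics/e1.png

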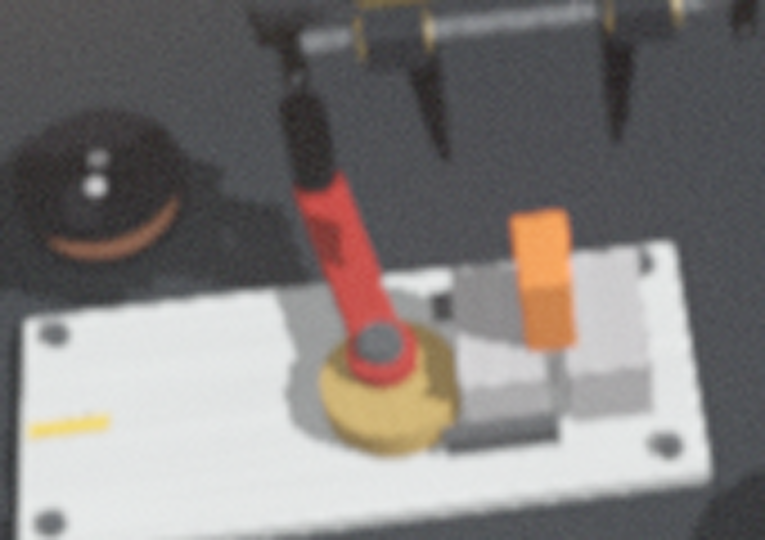

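e1: the gauge stands upright and seated in the gap at (545,280), midway along the jaws. The lever hasn't moved. I plan the lever arc with the jaws tangential.

```bash
python3 - <<'E'
from station import sense
print(sense()['joint_positions'])
E
python3 go.py .5112 -.1408 .16 10.5
```

```text
[-1.10998520e+01  2.90332032e+01  9.37730125e+01  5.63390119e-03
  5.70530238e+01 -9.77362432e+01]
t 10.0 pos [ 0.609 -0.052  0.204] rotvec tool deg [ -0.031   0.138 -13.867]
cm, present axes [ 9.235 -9.41   4.379] cm, target axes [11.211 -6.926  4.399] wf [-0.328  0.099 -0.717] w 60.00265294322872
```

Tangential throughout would put joint 6 out of range from this side, so I take the half-turn-equivalent orientation: +166° about tool z at height.

Request:
play_rows(slide=[[0,0,0],[0,0,0],[0,0,0],[0,0,0],[0,0,0],[0,0,0],[0,0,0],[0,0,0]], angular=[[0,0,10.4],[0,0,10.4],[0,0,10.4],[0,0,10.4],[0,0,10.4],[0,0,10.4],[0,0,10.4],[0,0,10.4]], gripper=[-0.26,-0.26,-0.26,-0.26,-0.26,-0.26,-0.26,-0.26])

```text
t: 11.0
ee_pos: [0.6082, -0.0522, 0.2016]
ee_rot: [[-0.054, 0.999, -0.002], [0.999, 0.054, 0.0], [0.0, -0.002, -1.0]]
wrist_force: [0.1, -0.4, -0.2]
gripper_width: 0.63
```

Request:
play_rows(slide=[[0,0,0],[0,0,0],[0,0,0],[0,0,0],[0,0,0],[0,0,0],[0,0,0],[0,0,0]], angular=[[0,0,10.4],[0,0,10.4],[0,0,10.4],[0,0,10.4],[0,0,10.4],[0,0,10.4],[0,0,10.4],[0,0,10.4]], gripper=[-0.26,-0.26,-0.26,-0.26,-0.26,-0.26,-0.26,-0.26])

```text
t: 12.0
ee_pos: [0.6082, -0.0522, 0.2015]
ee_rot: [[0.985, 0.172, -0.002], [0.172, -0.985, 0.0], [-0.002, -0.001, -1.0]]
wrist_force: [0.1, -0.2, -0.3]
gripper_width: 0.628
```

```bash
python3 go.py .5112 -.1408 .16 -169.5
```

```text
t 12.0 pos [ 0.608 -0.052  0.202] rotvec tool deg [-0.043  0.097 -0.614]
cm, present axes [-11.066   7.069   4.165] cm, target axes [-11.148   6.947   4.151] wf [ 0.086 -0.163 -0.301] w 59.675349411321505
```

Request:
play_rows(slide=[[-3,1.9,0],[-4,2.6,1],[-4,2.5,1.6],[0,0,1.5],[0,0,0],[0,0,0]], angular=[[0,0,0],[0,0,0],[0,0,0],[0,0,0],[0,0,0],[0,0,0]], gripper=[-0.26,-0.26,-0.26,-0.26,-0.26,-0.26])

```text
t: 12.75
ee_pos: [0.5135, -0.1402, 0.1616]
ee_rot: [[0.984, 0.179, 0.0], [0.179, -0.984, 0.0], [0.0, -0.0, -1.0]]
wrist_force: [-0.2, -0.3, 0.7]
gripper_width: 0.63
```

```bash
python3 go.py .5112 -.1408 .084 -169.5; python3 - <<'E'
from station import capture
import cv2
a=capture('scene')[190:310,180:340]
cv2.imwrite('pics/e2.png',cv2.resize(a,None,fx=4.5,fy=4.5,interpolation=cv2.INTER_CUBIC))
E
```

```text
t 12.75 pos [ 0.514 -0.14   0.162] rotvec tool deg [-0.003 -0.012 -0.217]
cm, present axes [-0.244  0.021  7.756] cm, target axes [-0.243  0.02   7.756] wf [-0.188 -0.283  0.696] w 59.865716970949926
```

View pics/e2.png

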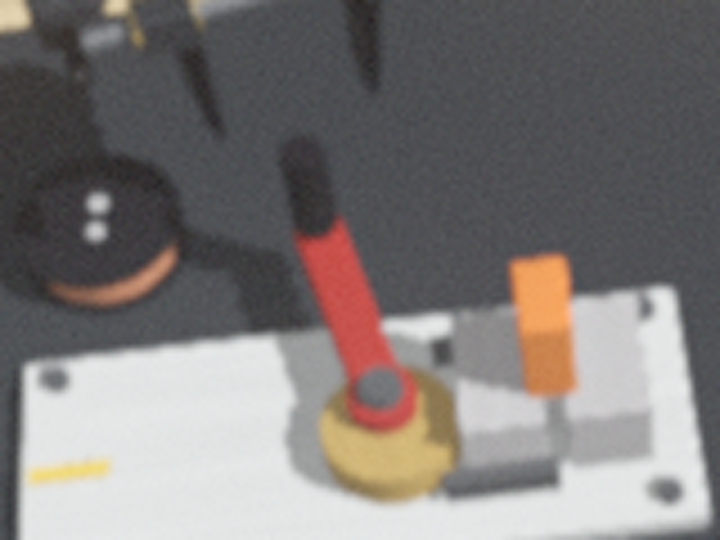

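e2: the fingertips at (220,130) and (375,90) straddle the grip, whose top is at (300,145). I lower and close.

Request:
play_rows(slide=[[-0.24,0,1.5],[0,0,1.7],[0,0,1.7],[0,0,1.7],[0,0,1.1],[0,0,0]], angular=[[0,0,0],[0,0,0],[0,0,0],[0,0,0],[0,0,0],[0,0,0]], gripper=[-0.26,-0.26,-0.26,-0.26,-0.26,-0.26])

```text
t: 13.55
ee_pos: [0.5106, -0.1408, 0.0842]
ee_rot: [[0.984, 0.178, -0.001], [0.178, -0.984, 0.0], [-0.001, -0.001, -1.0]]
wrist_force: [-0.1, -0.1, 0.7]
gripper_width: 0.629
```

```bash
python3 go.py .5112 -.1408 .084 -169.5; python3 - <<'E'
from station import capture
import cv2
a=capture('scene')[170:310,180:340]
cv2.imwrite('pics/e3.png',cv2.resize(a,None,fx=4.2,fy=4.2,interpolation=cv2.INTER_CUBIC))
E
```

```text
t 13.55 pos [ 0.511 -0.141  0.084] rotvec tool deg [-0.029  0.035 -0.235]
cm, present axes [0.062 0.015 0.018] cm, target axes [0.062 0.015 0.018] wf [-0.053 -0.141  0.738] w 59.75747247867052
```

View pics/e3.png

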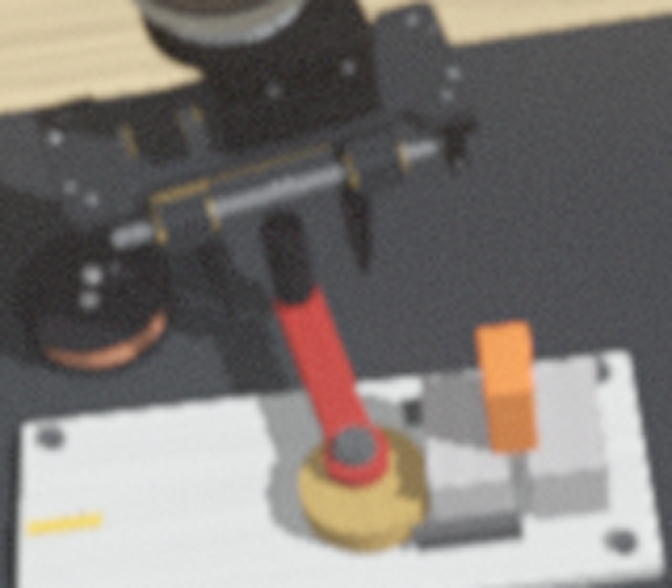

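e3: the grip (288,255) stands between the fingers, at about (215,285) and (360,260). I close.

Request:
play_rows(slide=[[0,0,0],[0,0,0],[0,0,0],[0,0,0],[0,0,0],[0,0,0],[0,0,0],[0,0,0]], angular=[[0,0,0],[0,0,0],[0,0,0],[0,0,0],[0,0,0],[0,0,0],[0,0,0],[0,0,0]], gripper=[1,1,1,1,1,1,1,1])

```text
t: 14.6
ee_pos: [0.5105, -0.1412, 0.0846]
ee_rot: [[0.984, 0.178, 0.0], [0.178, -0.984, 0.0], [0.0, -0.0, -1.0]]
wrist_force: [-0.6, 0.5, 1.5]
gripper_width: 0.204
```

```bash
python3 - <<'E'
import numpy as np
from station import sense
s=sense();p=np.array(s['ee_pos'])[:2];print(s['t'],p,s['gripper_width']*95,s['wrist_force'],s['moment'])
c=np.array([.6047,-.1238]);d=p-c;yaw=np.deg2rad(-3.3)
q=np.array([[np.cos(yaw),np.sin(yaw)],[-np.sin(yaw),np.cos(yaw)]])@d
a=np.arctan2(q[0],-q[1]);print('a',a,'r',np.hypot(*d))
E
```

```text
14.6 [ 0.51047246 -0.1411532 ] 19.42133967978792 [-0.56192713  0.51151017  1.54790598] [-0.1592577   0.23330983 -0.01810877]
a -1.3310784161471472 r 0.09581212478197469
```

Gripped at 19.4 mm, lever angle -1.33 rad and radius 95.8 mm, as expected. The arc is a constant twist: each row 4° with +y 0.66 cm and +x 0.023 cm.

Request:
play_rows(slide=[[0.023,0.66,0],[0.023,0.66,0],[0.023,0.66,0],[0.023,0.66,0],[0.023,0.66,0],[0.023,0.66,0],[0.023,0.66,0],[0.023,0.66,0]], angular=[[0,0,-4],[0,0,-4],[0,0,-4],[0,0,-4],[0,0,-4],[0,0,-4],[0,0,-4],[0,0,-4]], gripper=[1,1,1,1,1,1,1,1])

```text
t: 15.6
ee_pos: [0.5332, -0.1877, 0.0845]
ee_rot: [[0.739, 0.674, -0.001], [0.674, -0.739, 0.001], [-0.0, -0.001, -1.0]]
wrist_force: [-1.1, 2.7, 2.5]
gripper_width: 0.204
```

```bash
cat > lev.py <<'E'
import numpy as np
from station import sense
s=sense();p=np.array(s['ee_pos'])[:2];print(s['t'],p,s['gripper_width']*95,np.round(s['wrist_force'],1))
c=np.array([.6047,-.1238]);d=p-c;yaw=np.deg2rad(-3.3)
q=np.array([[np.cos(yaw),np.sin(yaw)],[-np.sin(yaw),np.cos(yaw)]])@d
a=np.arctan2(q[0],-q[1]);print('a',a,'r',np.hypot(*d),'target end yaw -93.3')
E
python3 lev.py; python3 go.py .5992 -.2187 .084 -93.3
```

```text
15.6 [ 0.53323785 -0.18767422] 19.33447484834332 [-1.1  2.7  2.5]
a -0.7838108158836099 r 0.09584755972989686 target end yaw -93.3
t 15.6 pos [ 0.533 -0.188  0.085] rotvec tool deg [ -0.068  -0.017 -44.339]
cm, present axes [2.783 6.737 0.043] cm, target axes [-2.718  6.764  0.052] wf [-1.069  2.68   2.513] w 19.33447484834332
```

Request:
play_rows(slide=[[0.023,0.66,0],[0.023,0.66,0],[0.023,0.66,0],[0.023,0.66,0],[0.023,0.66,0],[0.023,0.66,0],[0.023,0.66,0],[0.023,0.66,0]], angular=[[0,0,-4],[0,0,-4],[0,0,-4],[0,0,-4],[0,0,-4],[0,0,-4],[0,0,-4],[0,0,-4]], gripper=[1,1,1,1,1,1,1,1])

```text
t: 16.6
ee_pos: [0.5773, -0.2154, 0.0845]
ee_rot: [[0.269, 0.963, -0.002], [0.963, -0.269, 0.0], [-0.0, -0.002, -1.0]]
wrist_force: [-4.6, -0.3, 4.4]
gripper_width: 0.205
```

```bash
python3 lev.py; python3 go.py .5992 -.2187 .084 -93.3
```

```text
16.6 [ 0.57727784 -0.21544486] 19.503555561137222 [-4.6 -0.3  4.4]
a -0.23314704722608456 r 0.09565958340814526 target end yaw -93.3
t 16.6 pos [ 0.577 -0.215  0.085] rotvec tool deg [ -0.101  -0.007 -12.331]
cm, present axes [0.277 2.199 0.047] cm, target axes [-0.199  2.207  0.051] wf [-4.64  -0.316  4.384] w 19.503555561137222
```

Request:
play_rows(slide=[[0.016,0.55,0],[0.016,0.55,0],[0.016,0.55,0],[0.016,0.5,0],[0,0,0],[0,0,0]], angular=[[0,0,-3.2],[0,0,-3.2],[0,0,-3.2],[0,0,-3],[0,0,0],[0,0,0]], gripper=[1,1,1,1,1,1])

```text
t: 17.35
ee_pos: [0.5988, -0.2192, 0.0845]
ee_rot: [[0.056, 0.998, -0.0], [0.998, -0.056, -0.0], [-0.0, -0.0, -1.0]]
wrist_force: [-2.2, -4.0, 2.3]
gripper_width: 0.203
```

```bash
python3 lev.py; python3 go.py .5992 -.2187 .084 -93.3; python3 - <<'E'
from station import capture
import cv2
a=capture('scene')[190:330,170:350];b=capture('top')[170:270,320:480]
cv2.imwrite('pics/f1.png',cv2.resize(a,None,fx=4.2,fy=4.2,interpolation=cv2.INTER_CUBIC))
cv2.imwrite('pics/f2.png',cv2.resize(b,None,fx=4.5,fy=4.5,interpolation=cv2.INTER_CUBIC))
E
```

```text
17.35 [ 0.59883884 -0.21922748] 19.319885249742494 [-2.2 -4.   2.3]
a -0.0037471531842684968 r 0.09560730395696707 target end yaw -93.3
t 17.35 pos [ 0.599 -0.219  0.085] rotvec tool deg [-0.004  0.021  0.095]
cm, present axes [0.055 0.033 0.053] cm, target axes [0.055 0.033 0.053] wf [-2.245 -3.995  2.265] w 19.319885249742494
```

View pics/f1.png

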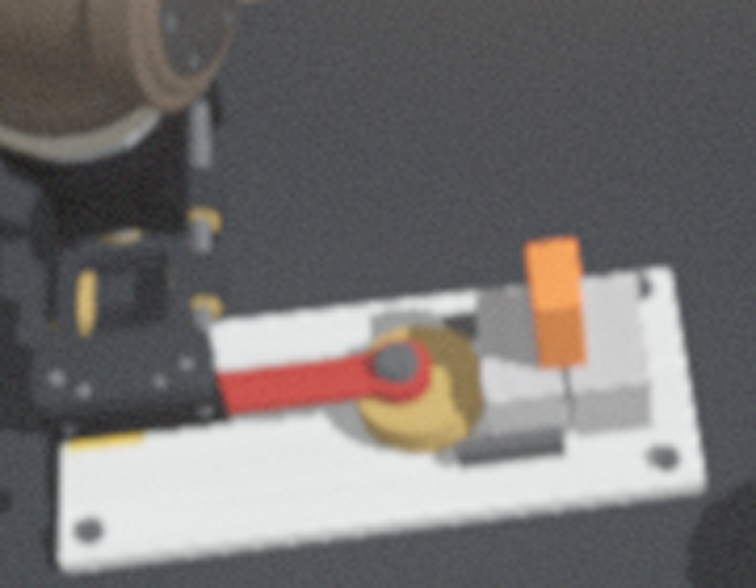

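View pics/f2.png

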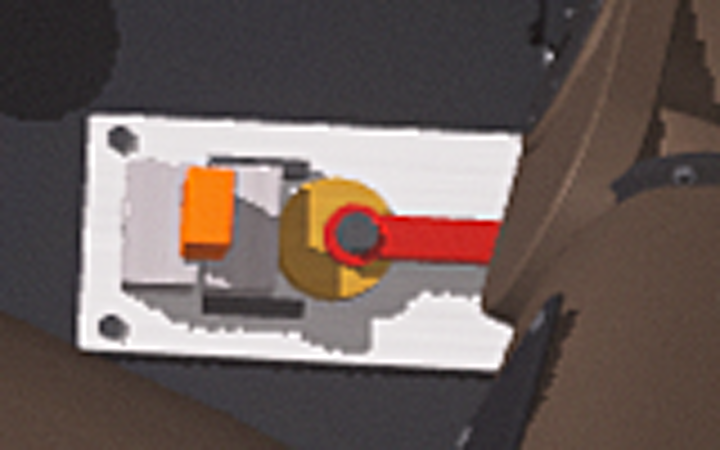

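f1/f2: the red lever lies along the plate at the stripe, within about 1°. The gap has closed on the blade, and the orange gauge is upright with its shoulder edge parallel to the jaws. I do a short hold and a last check of the whole scene before handing in.

Request:
play_rows(slide=[[0,0.03,0],[0,0,0],[0,0,0],[0,0,0],[0,0,0],[0,0,0]], angular=[[0,0,0],[0,0,0],[0,0,0],[0,0,0],[0,0,0],[0,0,0]], gripper=[1,1,1,1,1,1])

```text
t: 18.2
ee_pos: [0.5989, -0.2192, 0.0845]
ee_rot: [[0.056, 0.998, -0.001], [0.998, -0.056, -0.0], [-0.0, -0.001, -1.0]]
wrist_force: [-4.7, -4.3, 2.4]
gripper_width: 0.206
```

```bash
python3 lev.py; python3 - <<'E'
from station import capture
import cv2
cv2.imwrite('pics/g1.png',capture('scene'))
E
```

```text
18.2 [ 0.59891246 -0.21924935] 19.5841411658957 [-4.7 -4.3  2.4]
a -0.002964671573206207 r 0.0956246476553712 target end yaw -93.3
```

View pics/g1.png

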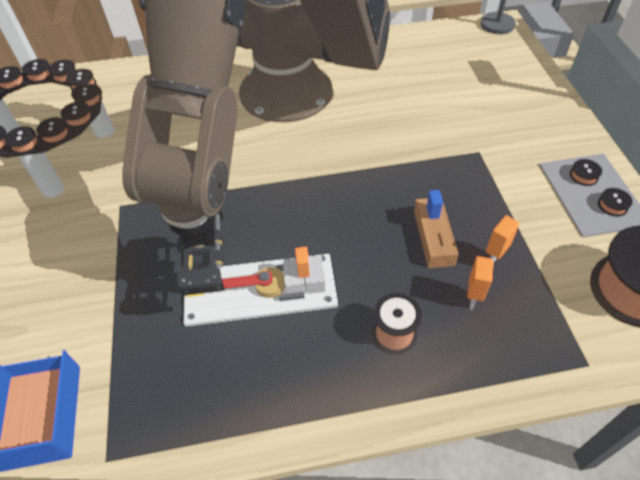

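g1: the gauge stands in the fixture at (302,262). The blue gauge, the spool and the loose gauges are where they were. The coil is hidden behind the gripper, whose fingertips stayed 35 mm above the coil's height.

```bash
python3 -c "
from station import env
print(env.job_done())"
```

```text
the job is handed in; nothing more can be done
None
```

I took the smallest orange gauge from the holder and pushed its blade into the jaw gap, about midway along the jaws, until its shoulder sat on the jaws. I let go of it, swung the red lever to the yellow stripe and handed in still holding the grip, at about 18 s.

**Last checks**
- **Lever:** its angle worked out to about -0.003 rad, with the grip held at an opening of 19.6 mm against its 20 mm diameter. The spring's pull of about 5 N was steady.
- **Gauge:** it was upright, with its shoulder edge parallel to the jaws and the gap closed on the blade. When I seated it, the shoulder met the jaws at the expected height with 13 N. The largest wrist force I read was about 14 N.
- **Other objects:** the blue gauge, the spool and the loose gauges had not moved.

**What disagreed or could not be seen**
- The two cameras differ by 2 to 4 mm in absolute position. I used their mean, and checked the gauge against the gap within the scene camera alone before inserting it.
- The top camera was blocked by the arm during insertion.
- The coil was hidden behind the gripper in the last picture. Nothing came within about 35 mm above it, so I take it as undisturbed but did not see it.

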